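# Put the polishing kit back in its stations

### The job

Put the polishing kit back where it belongs: the purple spray can upright in the purple cup, the white bottle with the blue cap upright in the blue cup, the tape roll flat on its stand over the post, and the battery pack flat in the red-framed bay of the charger, long side along the bay. Set each thing down rather than dropping it, right down on the floor of its place, and leave the little amber touch-up bottle standing where it is.

Things in the scene. Friction and masses are not known exactly. Their poses are not given: they have to be found in the camera images.
- can: purple aerosol can with a white band, standing upright: body 50 mm diameter up to 115 mm, purple cap 45 mm diameter on top, 130 mm high overall, about 0.2 kg. Origin: centre of the underside, z up.
- bottle: white polish bottle with a blue band and blue cap, standing upright: body 56 mm diameter up to 110 mm, then a cap of 34 mm diameter, 130 mm high overall, about 0.26 kg. Origin: centre of the underside, z up.
- tape: cream roll of masking tape lying flat: 62 mm outside diameter, 37 mm hole right through, 30 mm high, about 60 g. Origin: centre of the underside, z up.
- battery: battery pack of a polisher, a black block with a red patch on its top and a red line round it: 80 mm (its x) by 50 mm (its y), 55 mm high, about 0.32 kg, lying flat. Origin: centre of the underside, z up.
- can_cup: purple shallow round cup with a black floor: 70 mm inside and 80 mm outside diameter, rim 25 mm above the bench, floor 6 mm above it. Origin: centre of the underside, on the bench, z up. Fixed to the bench.
- bottle_cup: blue shallow round cup with a black floor: 76 mm inside and 86 mm outside diameter, rim 25 mm above the bench, floor 6 mm above it. Origin: centre of the underside, on the bench, z up. Fixed to the bench.
- tape_stand: tape stand: cream disc of 90 mm diameter and 6 mm thick with an upright steel post of 17 mm diameter in the middle, whose top is 46 mm above the bench. Origin: centre of the underside, on the bench, z up. Fixed to the bench.
- charger: battery charger: a black base with a red frame round its bay. The bay is 98 mm (its x) by 68 mm (its y) inside, its floor 6 mm and its frame 15 mm above the bench; 108 by 78 mm outside. The battery lies in it with its long side along the bay's, either way round. Origin: centre of the underside, on the bench, z up. Fixed to the bench.
- touchup: small amber glass touch-up paint bottle with a black cap, 28 mm diameter, 45 mm high, light, standing loose among the things; to be left standing where it is. Origin: centre of the underside, z up.
Things that resemble listed ones, but are neither listed nor needed, are in the scene too. Leave any pink look-alike of the can alone.

How it is judged (in metres and radians):
At the end, for the whole second after the job is handed in: Can in purple cup, bottle in blue cup, tape round its post, battery in the charger: each within 14 mm of its place's middle, underside 3 to 9.5 mm above the holder's underside, upright or level within 0.08 rad, slower than 0.02 m/s; battery's long side within 0.35 rad of the bay's, either way round (horizontal distance between can and can_cup below 0.014 m and z of can in the frame of can_cup between 0.003 and 0.0095 m and angle between each of can, bottle, tape, battery's own z axis and vertical below 0.08 rad and linear speed of each of can, bottle, tape, battery below 0.02 m/s and horizontal distance between bottle and bottle_cup below 0.014 m and z of bottle in the frame of bottle_cup between 0.003 and 0.0095 m and horizontal distance between tape and tape_stand below 0.014 m and z of tape in the frame of tape_stand between 0.003 and 0.0095 m and horizontal distance between battery and charger below 0.014 m and z of battery in the frame of charger between 0.003 and 0.0095 m and angle between the x axis of battery and the x axis of charger, either way round below 0.35 rad); the robot touches nothing.
It fails at once if the can is dropped: it is in the air, touching nothing, with its underside more than 60 mm above the bench (height (world z) of can above 0.06 m and contact force between can and anything else below 0.02 N).
It fails at once if the bottle is dropped: it is in the air, touching nothing, with its underside more than 60 mm above the bench (height (world z) of bottle above 0.06 m and contact force between bottle and anything else below 0.02 N).
It fails at once if the tape is dropped: it is in the air, touching nothing, with its underside more than 60 mm above the bench (height (world z) of tape above 0.06 m and contact force between tape and anything else below 0.02 N).
It fails at once if the battery is dropped: it is in the air, touching nothing, with its underside more than 60 mm above the bench (height (world z) of battery above 0.06 m and contact force between battery and anything else below 0.02 N).
It fails at once if the amber touch-up bottle is knocked over or pushed more than 20 mm from where it stood (distance of touchup from where it was at the start of the episode above 0.02 m or angle between touchup's own z axis and vertical above 0.5 rad).
It also fails if it takes over 112 s, if anything falls off the work surface, if the arm or the gripper's body presses on something with over 40 N, if the wrist force passes 120 N, or if a joint passes its speed limit or range.

### The arm

A 6-joint arm with a two-finger parallel gripper is mounted at the origin on the work surface. World frame = base frame: x ahead of the robot, y to its left, z up, the work surface at z = 0. Lengths are in mm, angles in rad, forces in N, time in s.
With the tool pointing down it reaches from about 300 to 775 mm from the base axis. Payload 14.6 kg.
Tool frame: the origin (TCP) lies at the very end of the fingers, on their centre line; the grasp point (between the pads) lies 19 mm behind it; z points along the fingers, y is the line along which they close (so a half turn about z gives the same grasp; the last joint's range is limited). The gripper opens to 94 mm and grips with 3 to 60 N. Pads are 16 mm wide; open, the fingers measure 119 mm over their backs; the gripper's body (75 mm by 177 mm) begins 78 mm behind the grasp point.
Start: joints at [-1.39, 0.3, 1.521, -0, 1.321, -0.067], TCP at [134.893, -533.191, 181.146] pointing down, gripper open.
Joint ranges: [-3.03, 3.03], [-0.79, 2.21], [0.23, 2.52], [-1.04, 4.18], [0, 3.07], [-2.55, 2.55]. Speed limits (rad/s): [2.22, 2.22, 2.57, 3.14, 3.14, 3.14].

### API

Orientations are given as [roll, pitch, yaw] about the fixed x, y, z axes, in that order (R = Rz(yaw) Ry(pitch) Rx(roll)).
In Python, from cell import manip, optics gives the robot as it stands.
- The arm moves only by the shell command python3 -m crank 'ROWS' [FORCE]. ROWS is JSON, a list of rows, each a list of 7 numbers: the opening in per cent of the stroke, from 0 (shut) to 100 (fully open), then the shift along the tool's x, y, z in mm, then the turn, a rotation vector about the tool's x, y, z in rad. A call has 1 to 10 rows; each row is the pose to reach, as a shift and turn from the pose commanded when the call began, along the tool's axes at that moment; what a row does not reach only later rows make up. A row lasts 1/10 s, in which the tool goes at most 50 mm and 8.59 degrees, less where a joint would pass 70% of its speed; a pose out of reach is approached as far as the arm can. A call with a gripper value outside its range is refused whole. The fingers move at their own pace and stop on an object; FORCE is the grip in N (left out, the last holds). Time passes only in rows, so rows that repeat a pose let the fingers close. It gives the time, the measured TCP pose, the force, the opening and the grip force at its end, in the units of the state.
- manip.read_state(): the state, without advancing time (a new reading comes with each control period).
- optics.camera(name): name is "scene" or "side" or "wrist"; returns (picture, depth): 480x640x3 uint8, red, green, blue; 480x640 float32, mm along the optical axis (not along the pixel's ray), 0 where there is no reading.
- optics.calibration(name): a dict with "camera_matrix" (3x3 intrinsics, pixels), "k1" (the pictures are not rectified: a ray, as slopes to the right and down, at radius r is drawn at 1 + k1 r^2 times it, then the intrinsics apply), "R" (3x3) and "t" (3): a world point X has camera coordinates R X + t. Camera axes: x right, y down, z forward; pixel columns grow to the right and rows downward; lengths in mm; the calibration is good to about 2 mm. A picture is of the moment at which its call begins: read the wrist's pose just before it. calibration takes no time and is no camera call; for the wrist camera it gives the pose at the moment of the call.
- manip.sign_off(): hands the job in; it is judged then, once.
The state is a dict: "clock": time; "joints": joint angles; "qd": joint speeds; "effort": joint torques, N m; "eef_pos": TCP position; "eef_rot": TCP orientation; "wrist_force": force on the tool from outside, world axes, zero at the start; "moment": the same for the moment, N m; "finger_gap": finger opening in mm; "finger_force": force on a finger pad.
Only numpy, scipy, OpenCV 4.12 (cv2) and the standard library are available. Lean on these libraries where they do the work, as an engineer would, in place of code of your own. Each camera call takes 0.05 s, during which the arm holds its last target. There are 200 camera calls.

## Working session

There is one attempt and no reset: what is moved stays moved. The work goes in short steps, Python scripts to look and compute and a shell command to move; the robot and the scene stay as the last step left them, time stands still between calls to the robot, and variables do not carry over. Pictures are saved under pics/ and viewed, at most 14 in all, crops included, and the job is handed in when it is done.

```bash
ls; mkdir -p pics; python3 - <<'E'
from cell import manip, optics
import cv2,numpy as np
for n in ("scene","side"):
    p,d=optics.camera(n); np.savez(f"pics/{n}0.npz",p=p,d=d)
    cv2.imwrite(f"pics/{n}0.png",p[:,:,::-1])
    c=optics.calibration(n); print(n,c)
s=manip.read_state(); print(s["eef_pos"],s["eef_rot"],s["finger_gap"],s["clock"])
E
```

```text
pics
scene {'camera_matrix': array([[457.71307222,   0.        , 316.37352931],
       [  0.        , 457.71307222, 239.94765643],
       [  0.        ,   0.        ,   1.        ]]), 'k1': 0.04092304401186776, 'R': array([[-0.58014778,  0.81434298,  0.01655486],
       [ 0.54823498,  0.40543947, -0.73147607],
       [-0.6023844 , -0.41528827, -0.68166611]]), 't': array([ 347.63665767, -268.59110813, 1080.98490035])}
side {'camera_matrix': array([[467.49714619,   0.        , 322.11692335],
       [  0.        , 467.49714619, 233.49854261],
       [  0.        ,   0.        ,   1.        ]]), 'k1': 0.035746382085280276, 'R': array([[-0.74100669, -0.67140031,  0.01143274],
       [-0.51527914,  0.55761783, -0.65080701],
       [ 0.43057693, -0.4881434 , -0.75915711]]), 't': array([435.01583595, 316.21044463, 533.58734108])}
[ 134.84063485 -532.95742894  180.66045178] [-3.14057183e+00 -3.30694210e-05  2.47803370e-01] 94.39258749869232 0.1
```

View pics/scene0.png

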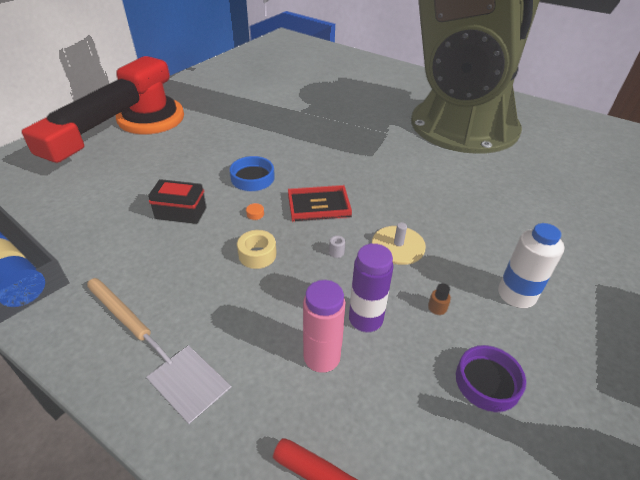

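View pics/side0.png

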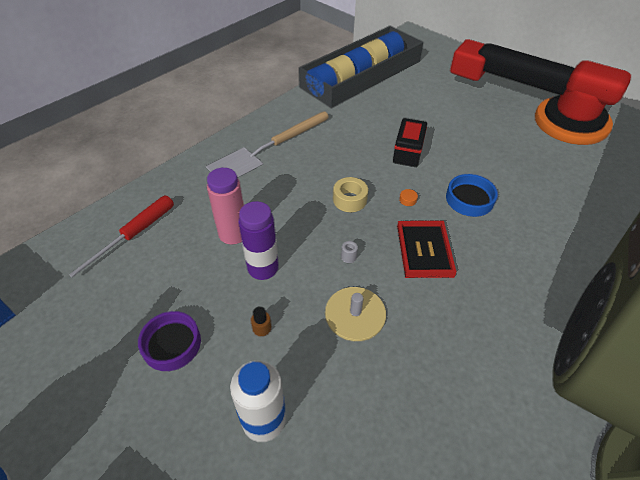

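Candidates (scene pixels): the can is the purple one with the white band at (370,290), and the pink look-alike is at (323,325). The tape is at (257,249), and the striped rolls in the tray at (10,270) are not it. The battery is at (178,200), not the polisher's red parts at (55,138). The blue cup is at (252,173), the purple cup at (490,378), the charger at (320,203), the stand at (398,245), the bottle at (530,265) and the touch-up bottle at (440,299). The grey ring (337,246) and orange cap (255,211) aren't needed.

```bash
cat >h.py <<'E'
import numpy as np,cv2
from cell import manip,optics
def world(p,d,c):
    K=c["camera_matrix"];k=c["k1"];h,w=d.shape
    uv=np.stack(np.meshgrid(np.arange(w),np.arange(h)),-1).reshape(-1,1,2).astype(float)
    n=cv2.undistortPoints(uv,K,np.array([k,0,0,0,0.])).reshape(h,w,2)
    X=np.dstack([n*d[...,None],d])
    W=(X-c["t"])@c["R"]
    W[d<=0]=np.nan
    return W
def look(n):
    c=optics.calibration(n);p,d=optics.camera(n);return p,world(p,d,c)
E
python3 - <<'E'
from h import *
B={"scene":{"can":(350,242,396,335),"bottle":(500,222,566,310),"tape":(235,228,280,270),"battery":(145,175,210,225),"canc":(452,342,530,414),"botc":(226,152,278,193),"stand":(370,220,428,267),"chg":(285,182,356,222),"touch":(427,282,453,317),"ring":(328,234,347,258),"pink":(300,278,346,372),"orange":(245,203,266,220)},
"side":{"can":(236,198,280,282),"bottle":(226,358,290,444),"tape":(330,174,372,214),"battery":(390,115,430,168),"canc":(135,308,204,374),"botc":(443,170,501,219),"stand":(322,285,390,343),"chg":(395,217,460,280),"touch":(248,303,274,338),"ring":(338,236,362,266),"pink":(204,166,243,245),"orange":(398,187,420,208)}}
Z={"can":(122,140),"bottle":(122,140),"tape":(25,36),"battery":(50,62),"canc":(20,30),"botc":(20,30),"stand":(3.5,9),"chg":(11.5,19),"touch":(38,50),"ring":(8,60),"pink":(100,160),"orange":(5,40)}
for n in B:
    f=np.load(f"pics/{n}0.npz");W=world(f["p"],f["d"],optics.calibration(n))
    g=W[300:,300:500].reshape(-1,3); print(n)
    for o,(a,b,c,e) in B[n].items():
        P=W[b:e,a:c].reshape(-1,3);q=P[(P[:,2]>Z[o][0])&(P[:,2]<Z[o][1])].astype(np.float32)
        zz=P[np.isfinite(P[:,2]),2]
        if len(q)<5: print(o,"few",np.percentile(zz,[5,99]));continue
        m=np.median(q,0)
        q=q[np.hypot(*(q-m)[:,:2].T)<75]
        if o in("battery","chg"): r=cv2.minAreaRect(q[:,:2].copy())
        else: r=cv2.minEnclosingCircle(q[:,:2].copy())
        print(o,len(q),np.round(m,1),np.round(np.hstack([np.ravel(x) for x in r]),1),"zmax",np.round(zz.max(),1),"z5",np.round(np.percentile(zz,5),1))
E
```

```text
scene
can 843 [625.9 105.2 130.9] [622.1 103.1  23. ] zmax 133.6 z5 -0.1
bottle 472 [451.4 264.9 130.8] [446.2 265.4  18.4] zmax 133.7 z5 0.0
tape 657 [ 619.  -105.    31.1] [ 616.  -106.8   31.9] zmax 34.3 z5 0.6
battery 927 [ 620.4 -282.4   56.3] [ 617.7 -285.5   51.7   80.1   26.4] zmax 60.0 z5 0.5
canc 963 [620.1 282.6  25. ] [616.6 279.5  40.7] zmax 28.3 z5 -0.4
botc 401 [ 459.9 -255.1   25.4] [ 457.1 -255.3   44.1] zmax 28.8 z5 0.9
stand 1118 [459.6  79.8   7.6] [448.4  66.7  57.1] zmax 133.6 z5 0.7
chg 607 [452.2 -98.6  16.2] [ 450.5 -100.9   81.4  108.1   42.8] zmax 19.3 z5 1.0
touch 143 [545.8 178.9  45.1] [543.3 178.2   9.6] zmax 47.2 z5 -0.7
ring 273 [539.1  -4.3  24.8] [533.9  -6.1  13.5] zmax 31.3 z5 0.7
pink 1656 [719.8  93.6 129.6] [711.9  88.7  25.1] zmax 133.2 z5 0.0
orange 230 [ 542.3 -175.7   15.2] [ 538.8 -178.4   17.2] zmax 18.1 z5 0.9
side
can 695 [616.6 107.1 130.6] [620.7 105.4  23.3] zmax 133.0 z5 -0.0
bottle 844 [444.  267.8 130.3] [445.6 267.2  17.2] zmax 132.6 z5 -0.5
tape 527 [ 613.2 -102.8   30.6] [ 614.7 -105.7   31.8] zmax 33.6 z5 -0.2
battery 700 [ 612.2 -278.9   55.7] [ 614.9 -284.5   49.4   81.6   26.6] zmax 59.0 z5 -0.4
canc 775 [614.4 284.   25. ] [615.5 282.6  41.2] zmax 28.2 z5 -0.4
botc 485 [ 453.6 -253.5   24.8] [ 455.8 -254.7   44.4] zmax 28.7 z5 -0.4
stand 2258 [452.5  75.7   6.8] [455.5  68.1  55. ] zmax 49.1 z5 -0.1
chg 709 [445.1 -95.6  15.5] [449.2 -98.8  78.3 109.8  42.6] zmax 19.6 z5 -0.1
touch 168 [540.3 181.4  45.6] [541.9 180.6  10. ] zmax 48.7 z5 -0.3
ring 269 [530.7  -0.8  25.1] [533.1  -4.2  13.6] zmax 32.1 z5 -0.5
pink 1034 [697.8  98.  127.3] [679.8 104.3  55.6] zmax 132.9 z5 0.2
orange 229 [ 536.4 -173.8   14.5] [ 538.4 -176.5   16.8] zmax 17.5 z5 -0.3
```

```bash
python3 - <<'E'
from h import *
for n,(a,b,c,e) in {"scene":(394,220,410,247),"side":(348,288,368,318)}.items():
    f=np.load(f"pics/{n}0.npz");W=world(f["p"],f["d"],optics.calibration(n))
    P=W[b:e,a:c].reshape(-1,3);q=P[(P[:,2]>40)&(P[:,2]<52)].astype(np.float32)
    print(n,len(q),q.mean(0),cv2.minEnclosingCircle(q[:,:2].copy()))
p=np.load("pics/scene0.npz")["p"][220:400,280:560]
cv2.imwrite("pics/crop1.png",cv2.resize(p,None,fx=2.5,fy=2.5)[:,:,::-1])
E
```

```text
scene 86 [460.1408    69.28774   46.054184] ((458.500244140625, 69.10401916503906), 9.337961196899414)
side 114 [456.27457   71.67687   45.949707] ((457.178466796875, 69.8435287475586), 8.908594131469727)
```

View pics/crop1.png

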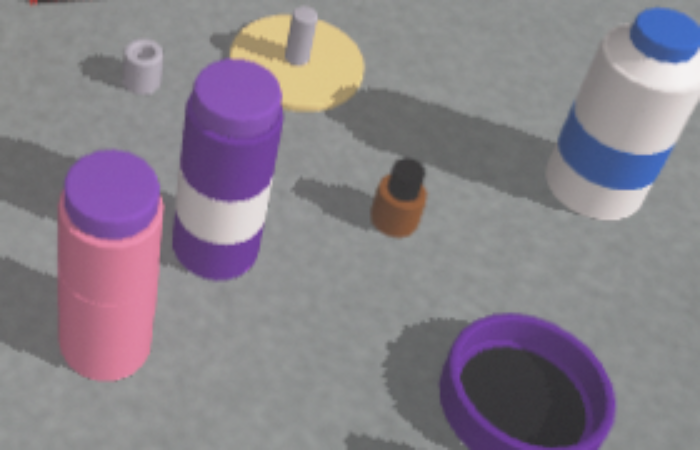

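```bash
python3 -m crank '[[100,0,0,-80,0,0,0.1],[100,0,0,-80,0,0,0.248],[100,0,0,-80,0,0,0.248]]' 30
```

```text
clock: 0.4
eef_pos: [135.1, -534.4, 265.2]
eef_rot: [3.135, -0.001, -0.005]
wrist_force: [-0.3, -0.5, -1.1]
finger_gap: 94.2
finger_force: 0.0
```

The crop confirms the choice: the purple can with the white band is at crop (225,170), scene (370,288). The pink look-alike stands in front of it at (105,265). The post is at (458,69.5).

```bash
python3 -m crank '[[100,25,-40,0,0,0,0],[100,53,-80,0,0,0,0],[100,80,-120,0,0,0,0],[100,107,-160,0,0,0,0],[100,135,-200,0,0,0,0],[100,162,-238,0,0,0,0],[100,189,-276,0,0,0,0],[100,216,-314,0,0,0,0],[100,243,-319,0,0,0,0],[100,243,-319,0,0,0,0]]'; python3 -m crank '[[100,25,-32,0,0,0,0],[100,50,-65,0,0,0,0],[100,75,-98,0,0,0,0],[100,100,-130,0,0,0,0],[100,125,-163,0,0,0,0],[100,150,-196,0,0,0,0],[100,175,-229,0,0,0,0],[100,200,-262,0,0,0,0],[100,243,-319,0,0,0,0],[100,243,-319,0,0,0,0]]'
```

```text
clock: 1.4
eef_pos: [379.6, -212.7, 260.0]
eef_rot: [-3.141, 0.001, 0.005]
wrist_force: [-0.2, -0.3, 1.2]
finger_gap: 93.9
finger_force: 0.0
clock: 2.4
eef_pos: [621.9, 106.7, 259.2]
eef_rot: [3.142, 0.002, 0.002]
wrist_force: [0.2, -1.6, -0.6]
finger_gap: 94.3
finger_force: 0.0
```

```bash
python3 - <<'E'
from h import *
p,W=look("wrist"); cv2.imwrite("pics/w1.png",p[:,:,::-1])
m=(W[...,2]>122)&(W[...,2]<140)
n,l,st,ce=cv2.connectedComponentsWithStats(m.astype(np.uint8))
for i in range(1,n):
    if st[i,4]>200:
        q=W[l==i].astype(np.float32); print(st[i],q.mean(0),cv2.minEnclosingCircle(q[:,:2].copy()))
print(manip.read_state()["eef_pos"])
E
```

```text
[ 317   70   60   63 2878] [711.17725  89.80323 130.72736] ((711.0570068359375, 89.6199951171875), 22.64405059814453)
[ 298  190   56   56 2433] [623.3488   104.738396 130.55739 ] ((622.1428833007812, 104.69508361816406), 22.387615203857422)
[622.36006226 107.85082997 258.79181206]
```

View pics/w1.png

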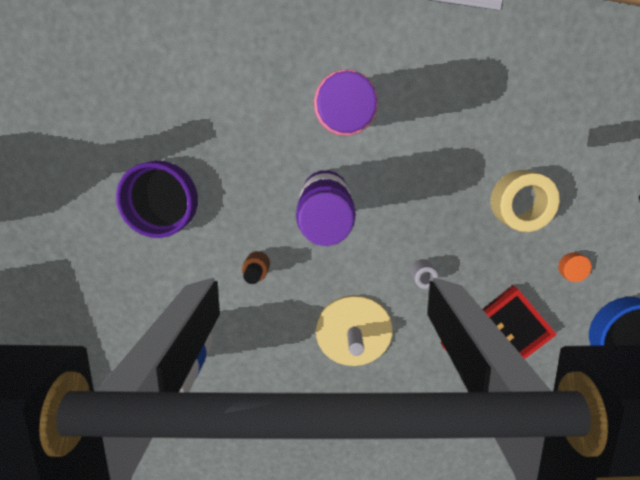

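The wrist view shows the can's purple cap at (326,215), with the pink look-alike at (346,102) well clear in x. The touch-up bottle is at (255,268). The can measures (622,105), which agrees with the fixed cameras.

```bash
python3 -m crank '[[100,0,2,30,0,0,0],[100,0,2,65,0,0,0],[100,0,2,100,0,0,0],[100,0,2,135,0,0,0],[100,0,2,160,0,0,0],[100,0,2,178,0,0,0],[100,0,2,188,0,0,0],[100,0,2,188,0,0,0]]'; python3 -m crank '[[40,0,0,0,0,0,0],[40,0,0,0,0,0,0],[40,0,0,0,0,0,0],[40,0,0,0,0,0,0],[40,0,0,0,0,0,0],[40,0,0,0,0,0,0],[40,0,0,0,0,0,0],[40,0,0,0,0,0,0]]' 30
```

```text
clock: 3.25
eef_pos: [620.1, 101.9, 71.6]
eef_rot: [3.141, 0.003, -0.0]
wrist_force: [-0.8, 0.2, 0.3]
finger_gap: 94.0
finger_force: 0.0
clock: 4.05
eef_pos: [621.1, 102.8, 73.3]
eef_rot: [-3.141, -0.0, -0.0]
wrist_force: [-0.4, 1.2, 2.1]
finger_gap: 49.6
finger_force: 30.0
```

```bash
python3 -m crank '[[40,0,0,-15,0,0,0],[40,0,0,-45,0,0,0],[40,-1,-25,-45,0,0,0],[40,-2,-60,-45,0,0,0],[40,-4,-95,-45,0,0,0],[40,-5,-130,-45,0,0,0],[40,-6,-160,-45,0,0,0],[40,-6,-177,-45,0,0,0],[40,-6,-177,-45,0,0,0],[40,-6,-177,-45,0,0,0]]'
python3 - <<'E'
from h import *
print(manip.read_state()["eef_pos"])
for n,b in {"scene":None,"side":None}.items():
    p,W=look(n); X=W
    def near(c,r,z): 
        q=X[(np.hypot(X[...,0]-c[0],X[...,1]-c[1])<r)&(X[...,2]>z[0])&(X[...,2]<z[1])].astype(np.float32); return len(q),np.round(q.mean(0),1) if len(q) else 0
    print(n,near((616,281),35,(48,160)),near((616,281),60,(20,28)))
    cv2.imwrite(f"pics/{n}1.png",p[:,:,::-1])
E
```

```text
clock: 5.05
eef_pos: [615.2, 279.0, 118.3]
eef_rot: [3.141, 0.0, -0.0]
wrist_force: [0.5, -0.5, -2.2]
finger_gap: 49.4
finger_force: 30.0
[615.19394631 279.03637144 118.31447365]
scene (3409, array([634.4, 279.1, 111.6], dtype=float32)) (696, array([632. , 282.5,  24.7], dtype=float32))
side (2424, array([596.8, 285. , 110.9], dtype=float32)) (560, array([602.2, 288.7,  24.6], dtype=float32))
```

View pics/side1.png

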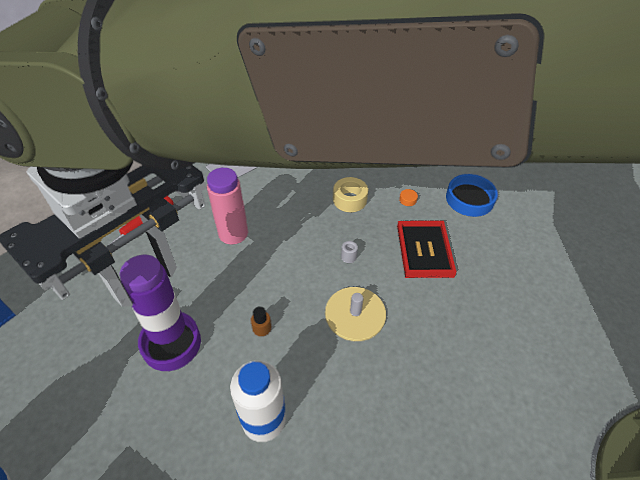

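The side view shows the can hanging upright over the purple cup at (165,310), and everything else undisturbed.

```bash
python3 -m crank '[[40,0,-2,10,0,0,0],[40,0,-2,20,0,0,0],[40,0,-2,28,0,0,0],[40,0,-2,32,0,0,0],[40,0,-2,35,0,0,0],[40,0,-2,37,0,0,0],[40,0,-2,37,0,0,0],[40,0,-2,37,0,0,0]]'; python3 -m crank '[[40,0,0,1,0,0,0],[40,0,0,2,0,0,0],[40,0,0,2,0,0,0]]'
```

```text
clock: 5.95
eef_pos: [615.2, 281.8, 81.4]
eef_rot: [-3.141, -0.0, -0.0]
wrist_force: [-0.4, 0.3, -1.7]
finger_gap: 49.8
finger_force: 30.0
clock: 6.25
eef_pos: [615.2, 281.8, 79.3]
eef_rot: [-3.141, -0.0, -0.0]
wrist_force: [-0.7, -0.5, -0.9]
finger_gap: 49.4
finger_force: 30.0
```

```bash
python3 -m crank '[[40,0,0,1,0,0,0],[40,0,0,1,0,0,0],[40,0,0,1,0,0,0]]';
```

```text
clock: 6.55
eef_pos: [615.6, 281.9, 79.3]
eef_rot: [-3.141, -0.002, -0.0]
wrist_force: [-0.5, 0.7, 5.2]
finger_gap: 49.5
finger_force: 30.0
```

```bash
python3 -m crank '[[60,0,0,0,0,0,0],[80,0,0,0,0,0,0],[100,0,0,0,0,0,0],[100,0,0,0,0,0,0],[100,0,0,-15,0,0,0],[100,0,0,-50,0,0,0],[100,0,0,-90,0,0,0],[100,0,0,-125,0,0,0],[100,0,0,-125,0,0,0]]'; python3 -m crank '[[100,-40,4,0,0,0,0],[100,-85,8,0,0,0,0],[100,-130,12,0,0,0,0],[100,-165,15,0,0,0,0],[100,-170,15,0,0,0,0],[100,-170,15,0,0,0,0],[100,-170,15,0,0,0,0]]'
python3 - <<'E'
from h import *
p,W=look("wrist"); cv2.imwrite("pics/w2.png",p[:,:,::-1])
m=(W[...,2]>122)&(W[...,2]<145)
n,l,st,ce=cv2.connectedComponentsWithStats(m.astype(np.uint8))
for i in range(1,n):
    if st[i,4]>150:
        q=W[l==i].astype(np.float32); print(st[i],q.mean(0),cv2.minEnclosingCircle(q[:,:2].copy()))
print(manip.read_state()["eef_pos"])
E
```

```text
clock: 7.45
eef_pos: [616.6, 282.4, 210.4]
eef_rot: [-3.138, -0.009, -0.0]
wrist_force: [-0.4, -0.6, 0.2]
finger_gap: 94.0
finger_force: 0.0
clock: 8.15
eef_pos: [445.9, 266.8, 203.3]
eef_rot: [-3.141, -0.0, -0.0]
wrist_force: [-0.2, 0.7, 0.5]
finger_gap: 93.7
finger_force: 0.0
[ 299  211   51   50 1973] [448.0106  266.482   130.50603] ((446.72418212890625, 266.67681884765625), 17.064516067504883)
[445.92994232 266.74179168 203.04461099]
```

View pics/w2.png

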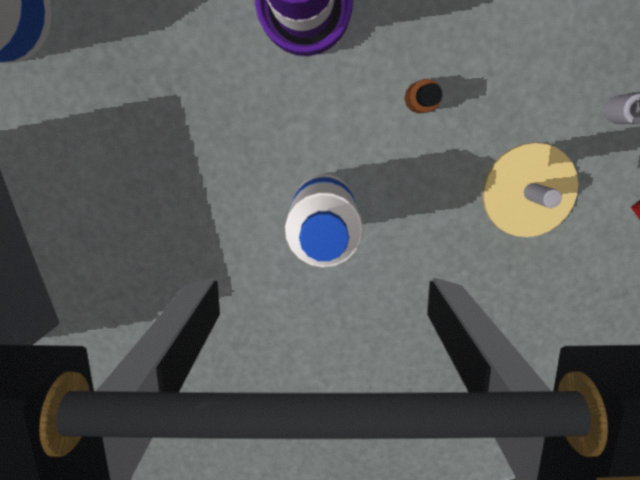

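The bottle's blue cap is centred at (324,236) in the wrist view, and the can is standing in the purple cup at (305,15). A second white and blue thing is partly visible at (10,20). Ours matches the given sizes: cap radius 17 mm, height 130 mm.

```bash
python3 -m crank '[[100,0,0,30,0,0,0],[100,0,0,65,0,0,0],[100,0,0,100,0,0,0],[100,0,0,122,0,0,0],[100,0,0,133,0,0,0],[100,0,0,133,0,0,0],[100,0,0,133,0,0,0]]'; python3 -m crank '[[40,0,0,0,0,0,0],[40,0,0,0,0,0,0],[40,0,0,0,0,0,0],[40,0,0,0,0,0,0],[40,0,0,0,0,0,0],[40,0,0,0,0,0,0],[40,0,0,0,0,0,0],[40,0,0,0,0,0,0]]' 35;  python3 -m crank '[[45,0,0,-15,0,0,0],[45,0,0,-40,0,0,0],[45,0,0,-70,0,0,0],[45,0,0,-80,0,0,0],[45,0,0,-80,0,0,0],[45,0,0,-80,0,0,0]]'
```

```text
clock: 8.9
eef_pos: [445.8, 267.0, 71.0]
eef_rot: [-3.141, -0.001, -0.0]
wrist_force: [0.6, 0.4, -0.2]
finger_gap: 94.3
finger_force: 0.0
clock: 9.7
eef_pos: [445.1, 266.8, 70.3]
eef_rot: [-3.141, -0.0, -0.0]
wrist_force: [-0.7, 0.1, 1.9]
finger_gap: 55.1
finger_force: 35.0
clock: 10.3
eef_pos: [444.6, 266.5, 148.7]
eef_rot: [3.141, 0.001, -0.0]
wrist_force: [-0.7, 0.1, -2.0]
finger_gap: 55.3
finger_force: 35.0
```

```bash
python3 -m crank '[[45,0,15,0,0,0,0],[45,1,45,0,0,0,0],[45,2,80,0,0,0,0],[45,3,115,0,0,0,0],[45,4,150,0,0,0,0],[45,4,185,0,0,0,0],[45,5,220,0,0,0,0],[45,5,250,0,0,0,0],[45,5,270,0,0,0,0],[45,5,270,0,0,0,0]]';python3 -m crank '[[45,0,25,0,0,0,0],[45,1,60,0,0,0,0],[45,2,95,0,0,0,0],[45,3,130,0,0,0,0],[45,4,165,0,0,0,0],[45,5,200,0,0,0,0],[45,5,230,0,0,0,0],[45,5,251,0,0,0,0],[45,5,251,0,0,0,0],[45,5,251,0,0,0,0]]'
python3 - <<'E'
from h import *
for n in ("wrist","scene"):
    p,W=look(n); cv2.imwrite(f"pics/{n}3.png",p[:,:,::-1])
    m=(np.hypot(W[...,0]-456,W[...,1]+255)<55)&(W[...,2]>19)&(W[...,2]<29)
    q=W[m].astype(np.float32); print(n,len(q),q.mean(0),cv2.minEnclosingCircle(q[:,:2].copy()))
    m=(np.hypot(W[...,0]-456,W[...,1]+255)<30)&(W[...,2]>203)&(W[...,2]<222)
    q=W[m].astype(np.float32); print(n,len(q),q.mean(0) if len(q) else 0,len(q) and cv2.minEnclosingCircle(q[:,:2].copy()))
E
```

```text
clock: 11.3
eef_pos: [449.1, -5.6, 149.1]
eef_rot: [3.141, 0.002, -0.003]
wrist_force: [-0.5, 1.3, -1.4]
finger_gap: 55.4
finger_force: 35.0
clock: 12.3
eef_pos: [454.6, -253.7, 149.3]
eef_rot: [-3.141, 0.001, -0.001]
wrist_force: [0.0, -0.7, -1.1]
finger_gap: 55.4
finger_force: 35.0
wrist 1443 [ 477.37988  -256.48154    25.329102] ((458.81622314453125, -255.38414001464844), 42.79897689819336)
wrist 7228 [ 457.92355 -254.67726  210.06627] ((456.4580078125, -254.88034057617188), 29.986679077148438)
scene 440 [ 459.94656 -254.48817   24.38213] ((458.4681091308594, -256.7806701660156), 44.752716064453125)
scene 299 [ 459.78226 -258.04108  210.19945] ((457.15606689453125, -255.44482421875), 29.721874237060547)
```

View pics/scene3.png

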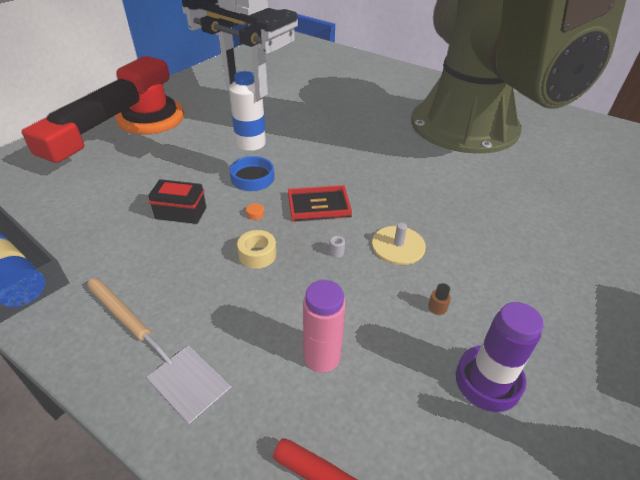

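The can stands upright in the purple cup at (500,360), and the bottle hangs over the blue cup at (252,173). The touch-up bottle is still where it was, at (440,299).

```bash
python3 -m crank '[[45,2,1,15,0,0,0],[45,2,1,35,0,0,0],[45,2,1,55,0,0,0],[45,2,1,64,0,0,0],[45,2,1,69,0,0,0],[45,2,1,72,0,0,0],[45,2,1,72,0,0,0],[45,2,1,72,0,0,0]]'; python3 -m crank '[[45,0,0,1,0,0,0],[45,0,0,2,0,0,0],[45,0,0,2,0,0,0],[45,0,0,3,0,0,0],[45,0,0,3,0,0,0]]'
```

```text
clock: 13.2
eef_pos: [457.3, -255.4, 78.8]
eef_rot: [3.141, -0.001, -0.0]
wrist_force: [-0.8, -0.4, -1.2]
finger_gap: 55.3
finger_force: 35.0
clock: 13.7
eef_pos: [457.4, -255.4, 76.2]
eef_rot: [3.141, -0.001, -0.0]
wrist_force: [-2.6, 1.0, 10.0]
finger_gap: 54.9
finger_force: 35.0
```

```bash
python3 -m crank '[[60,0,0,0,0,0,0],[80,0,0,0,0,0,0],[100,0,0,0,0,0,0],[100,0,0,0,0,0,0],[100,0,0,-15,0,0,0],[100,0,0,-50,0,0,0],[100,0,0,-90,0,0,0],[100,0,0,-110,0,0,0],[100,0,0,-110,0,0,0]]'; python3 -m crank '[[100,25,-24,0,0,0,0],[100,55,-52,0,0,0,0],[100,85,-80,0,0,0,0],[100,115,-108,0,0,0,0],[100,145,-137,0,0,0,0],[100,158,-149,0,0,0,0],[100,158,-149,0,0,0,0],[100,158,-149,0,0,0,0]]'
python3 - <<'E'
from h import *
p,W=look("wrist"); cv2.imwrite("pics/w4.png",p[:,:,::-1])
m=(np.hypot(W[...,0]-615,W[...,1]+106)<55)&(W[...,2]>26)&(W[...,2]<35)
q=W[m].astype(np.float32); print(len(q),q.mean(0),cv2.minEnclosingCircle(q[:,:2].copy()))
m=(np.hypot(W[...,0]-457,W[...,1]+255)<40)&(W[...,2]>130)&(W[...,2]<142)
q=W[m].astype(np.float32); print(len(q),len(q) and (q.mean(0),cv2.minEnclosingCircle(q[:,:2].copy())))
print(manip.read_state()["eef_pos"])
E
```

```text
clock: 14.6
eef_pos: [457.9, -255.9, 188.0]
eef_rot: [3.139, -0.004, -0.0]
wrist_force: [-0.5, 0.2, -1.1]
finger_gap: 94.1
finger_force: 0.0
clock: 15.4
eef_pos: [614.4, -106.4, 183.8]
eef_rot: [-3.141, 0.002, 0.0]
wrist_force: [0.1, 0.9, 0.7]
finger_gap: 94.2
finger_force: 0.0
2666 [ 618.1308   -105.7424     30.624247] ((617.1943969726562, -105.70960998535156), 30.959829330444336)
9 (array([ 451.3559 , -239.82167,  134.16917], dtype=float32), ((450.95855712890625, -240.336669921875), 2.027863025665283))
[ 614.24101128 -106.90965687  184.310943  ]
```

View pics/w4.png

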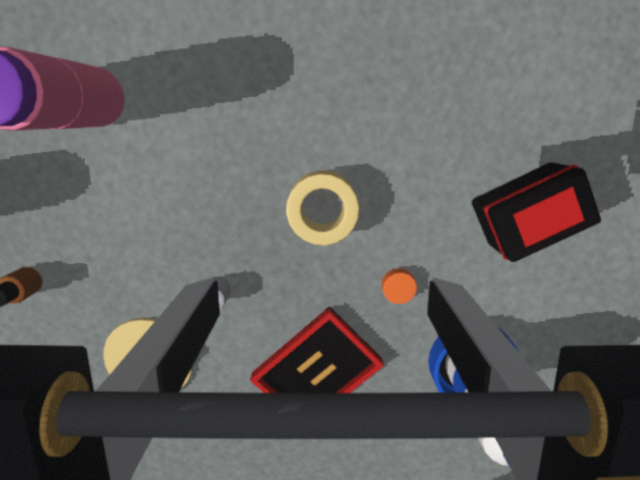

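The tape ring is centred at (322,209), clear of the orange cap at (400,287).

```bash
python3 -m crank '[[100,2,0,30,0,0,0],[100,2,0,70,0,0,0],[100,2,0,110,0,0,0],[100,2,0,145,0,0,0],[100,2,0,165,0,0,0],[100,2,0,174,0,0,0],[100,2,0,177,0,0,0],[100,2,0,177,0,0,0],[100,2,0,177,0,0,0]]'; python3 -m crank '[[55,0,0,0,0,0,0],[55,0,0,0,0,0,0],[55,0,0,0,0,0,0],[55,0,0,0,0,0,0],[55,0,0,0,0,0,0],[55,0,0,0,0,0,0],[55,0,0,0,0,0,0]]' 15;  python3 -m crank '[[55,0,0,-15,0,0,0],[55,0,0,-40,0,0,0],[55,0,0,-70,0,0,0],[55,0,0,-70,0,0,0],[55,0,0,-70,0,0,0]]'
```

```text
clock: 16.35
eef_pos: [617.6, -106.6, 9.5]
eef_rot: [3.141, -0.002, -0.0]
wrist_force: [0.0, 0.7, -0.7]
finger_gap: 94.1
finger_force: 0.0
clock: 17.05
eef_pos: [617.0, -106.3, 8.1]
eef_rot: [-3.142, 0.0, -0.0]
wrist_force: [0.6, -0.3, 0.6]
finger_gap: 51.6
finger_force: 0.0
clock: 17.55
eef_pos: [617.3, -106.3, 79.3]
eef_rot: [3.141, -0.002, -0.0]
wrist_force: [0.2, 0.2, -0.5]
finger_gap: 51.5
finger_force: 0.0
```

The fingers closed past 62 mm without any force, so the tape wasn't gripped. Looking.

```bash
python3 - <<'E'
from h import *
p,W=look("scene");c=p[150:330,170:450];cv2.imwrite("pics/s5.png",cv2.resize(c,None,fx=2.5,fy=2.5)[:,:,::-1])
print(manip.read_state()["wrist_force"])
E
```

```text
[ 0.42602035 -0.0739901   0.24886876]
```

View pics/s5.png

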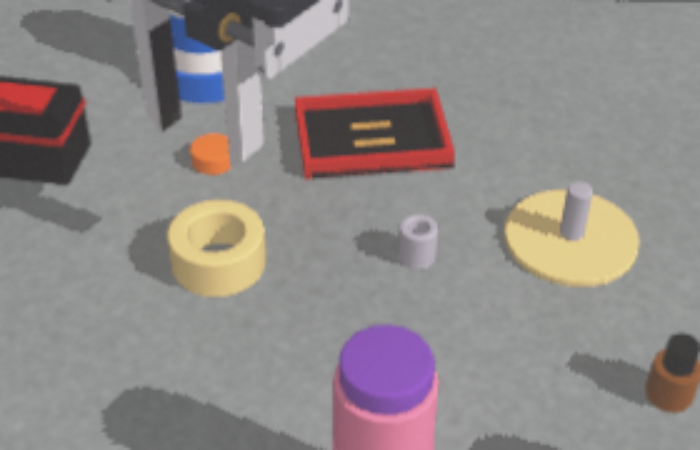

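```bash
python3 - <<'E'
from h import *
for n in ("scene","side","wrist"):
    p,W=look(n)
    m=(np.hypot(W[...,0]-615,W[...,1]+106)<70)&(W[...,2]>25)&(W[...,2]<35)
    q=W[m].astype(np.float32); print(n,len(q),len(q) and (q.mean(0),cv2.minEnclosingCircle(q[:,:2].copy())))
    cv2.imwrite(f"pics/{n}6.png",p[:,:,::-1])
E
```

```text
scene 655 (array([ 618.6336 , -105.07393,   30.62392], dtype=float32), ((616.4588012695312, -107.3183364868164), 32.084354400634766))
side 535 (array([ 613.47437 , -103.5148  ,   30.106697], dtype=float32), ((615.8015747070312, -104.69874572753906), 31.91626739501953))
wrist 5136 (array([ 618.60364 , -105.65498 ,   30.551514], dtype=float32), ((617.297119140625, -105.5972900390625), 30.938751220703125))
```

View pics/wrist6.png

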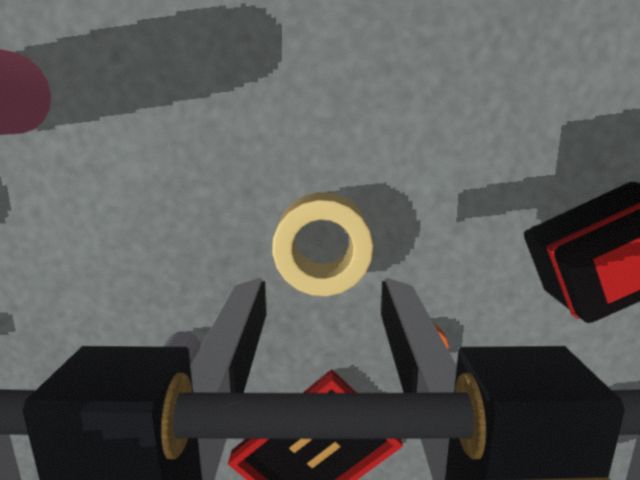

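```bash
python3 - <<'E'
from h import *
print(manip.read_state()["eef_pos"],manip.read_state()["finger_gap"])
for n in ("scene","side"):
    p,W=look(n)
    m=(abs(W[...,0]-617)<30)&(abs(W[...,1]+106)<65)&(W[...,2]>50)&(W[...,2]<150)
    q=W[m]; print(n,len(q),np.percentile(q[:,2],[0,1,5]))
    for lo in range(60,150,10):
        s=q[(q[:,2]>lo)&(q[:,2]<=lo+10)]
        if len(s)>5: print(lo,len(s),"x",np.percentile(s[:,0],[2,98]).round(),"y",np.percentile(s[:,1],[2,98]).round())
E
```

```text
[ 616.48193066 -106.20057565   77.23654495] 51.86734163905434
scene 673 [102.93596297 104.28459426 107.66728345]
100 47 x [608. 626.] y [-140.  -76.]
110 144 x [607. 626.] y [-144.  -70.]
120 154 x [607. 626.] y [-144.  -69.]
130 160 x [608. 626.] y [-144.  -69.]
140 168 x [608. 627.] y [-144.  -69.]
side 560 [101.54451507 103.8032356  107.39467066]
100 48 x [605. 624.] y [-139.  -76.]
110 111 x [605. 623.] y [-142.  -68.]
120 137 x [605. 624.] y [-142.  -68.]
130 134 x [605. 624.] y [-142.  -67.]
140 130 x [605. 623.] y [-142.  -67.]
```

The depth images show the real fingertips at z≈103 while the reported TCP z is 77. The true tips sit about 25 mm higher than reported, which explains the miss. I'll allow for that from here on: tips = reported z + 25.

```bash
python3 -m crank '[[100,0,0,0,0,0,0],[100,0,0,0,0,0,0],[100,0,0,0,0,0,0],[100,0,0,0,0,0,0],[100,0,0,25,0,0,0],[100,0,0,55,0,0,0],[100,0,0,75,0,0,0],[100,0,0,86,0,0,0],[100,0,0,91,0,0,0],[100,0,0,91,0,0,0]]'; python3 -m crank '[[100,0,0,1,0,0,0],[100,0,0,2,0,0,0],[100,0,0,2,0,0,0],[55,0,0,2,0,0,0],[55,0,0,2,0,0,0],[55,0,0,2,0,0,0],[55,0,0,2,0,0,0],[55,0,0,2,0,0,0],[55,0,0,2,0,0,0],[55,0,0,2,0,0,0]]' 15
```

```text
clock: 18.85
eef_pos: [617.1, -106.3, -12.7]
eef_rot: [3.142, -0.0, -0.0]
wrist_force: [0.3, 0.2, -0.5]
finger_gap: 93.6
finger_force: 0.0
clock: 19.85
eef_pos: [617.0, -106.3, -14.8]
eef_rot: [-3.142, -0.0, -0.0]
wrist_force: [0.4, 0.0, -0.6]
finger_gap: 61.9
finger_force: 15.0
```

```bash
python3 -m crank '[[55,0,0,-15,0,0,0],[55,0,0,-40,0,0,0],[55,0,0,-58,0,0,0],[55,-15,-17,-58,0,0,0],[55,-40,-45,-58,0,0,0],[55,-65,-73,-58,0,0,0],[55,-90,-100,-58,0,0,0],[55,-115,-128,-58,0,0,0],[55,-140,-155,-58,0,0,0],[55,-159,-176,-58,0,0,0]]'; python3 -m crank '[[55,0,0,0,0,0,0],[55,0,0,0,0,0,0],[55,0,0,0,0,0,0]]'
python3 - <<'E'
from h import *
s=manip.read_state();print(s["eef_pos"]);t=s["eef_pos"]
for n in ("scene","side"):
    p,W=look(n)
    m=(np.hypot(W[...,0]-t[0],W[...,1]-t[1])<36)&(W[...,2]>83)&(W[...,2]<92)
    q=W[m].astype(np.float32); print(n,len(q),len(q) and (q.mean(0),cv2.minEnclosingCircle(q[:,:2].copy())))
    cv2.imwrite(f"pics/{n}7.png",p[:,:,::-1])
E
```

```text
clock: 20.85
eef_pos: [456.9, 70.9, 44.2]
eef_rot: [-3.141, -0.001, 0.0]
wrist_force: [0.6, -0.5, -0.8]
finger_gap: 61.5
finger_force: 15.0
clock: 21.15
eef_pos: [458.8, 69.3, 43.7]
eef_rot: [-3.142, -0.001, -0.001]
wrist_force: [0.2, 0.4, -0.8]
finger_gap: 61.1
finger_force: 15.0
[458.84685913  69.29384493  43.73336172]
scene 685 (array([462.0541 ,  67.53703,  88.79817], dtype=float32), ((460.8974914550781, 69.57242584228516), 35.138343811035156))
side 527 (array([440.8385  ,  68.843315,  88.61826 ], dtype=float32), ((449.6678466796875, 69.45426177978516), 34.002296447753906))
```

View pics/side7.png

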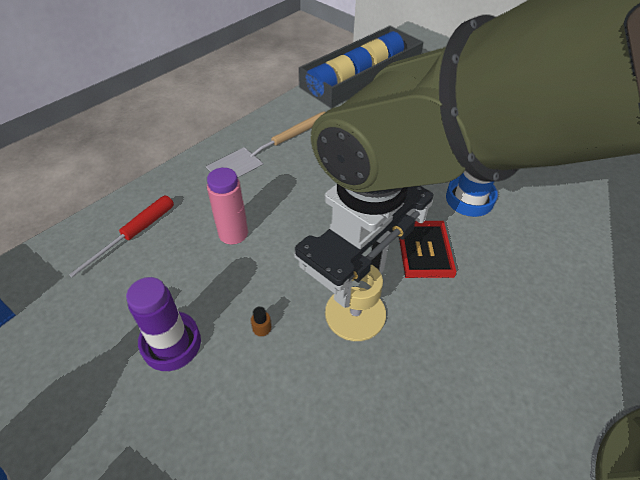

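The side view shows the tape held over the post at (357,305). Position is within 2 mm, so I lower it 52 mm, watching the force.

```bash
python3 -m crank '[[55,-1,0,8,0,0,0],[55,-1,0,18,0,0,0],[55,-1,0,30,0,0,0],[55,-1,0,40,0,0,0],[55,-1,0,46,0,0,0],[55,-1,0,49,0,0,0],[55,-1,0,49,0,0,0],[55,-1,0,49,0,0,0]]'; python3 -m crank '[[55,0,0,1,0,0,0],[55,0,0,2,0,0,0],[55,0,0,2,0,0,0],[55,0,0,3,0,0,0],[55,0,0,3,0,0,0]]'
```

```text
clock: 22.05
eef_pos: [457.2, 69.8, -5.6]
eef_rot: [-3.142, -0.0, -0.0]
wrist_force: [-0.6, 0.5, -0.8]
finger_gap: 61.1
finger_force: 15.0
clock: 22.55
eef_pos: [457.1, 69.7, -8.9]
eef_rot: [3.142, -0.0, -0.0]
wrist_force: [0.8, 0.2, -0.1]
finger_gap: 61.0
finger_force: 15.0
```

```bash
python3 -m crank '[[55,0,0,0.5,0,0,0],[55,0,0,1,0,0,0],[55,0,0,1,0,0,0]]'
```

```text
clock: 22.85
eef_pos: [457.2, 69.7, -9.0]
eef_rot: [3.142, -0.0, 0.0]
wrist_force: [-5.1, -0.7, 15.6]
finger_gap: 61.2
finger_force: 15.0
```

```bash
python3 -m crank '[[70,0,0,0,0,0,0],[85,0,0,0,0,0,0],[100,0,0,0,0,0,0],[100,0,0,0,0,0,0],[100,0,0,-15,0,0,0],[100,0,0,-50,0,0,0],[100,0,0,-90,0,0,0],[100,0,0,-130,0,0,0],[100,0,0,-140,0,0,0],[100,0,0,-140,0,0,0]]'; python3 -m crank '[[100,15,35,0,0,0,0.1],[100,32,71,0,0,0,0.22],[100,48,107,0,0,0,0.35],[100,64,143,0,0,0,0.48],[100,80,179,0,0,0,0.61],[100,96,215,0,0,0,0.74],[100,112,251,0,0,0,0.87],[100,130,290,0,0,0,1.0],[100,148,330,0,0,0,1.108],[100,159,355,0,0,0,1.108]]'; python3 -m crank '[[100,0,0,0,0,0,0],[100,0,0,0,0,0,0]]'
python3 - <<'E'
from h import *
p,W=look("wrist"); cv2.imwrite("pics/w8.png",p[:,:,::-1])
m=(np.hypot(W[...,0]-616,W[...,1]+285)<60)&(W[...,2]>50)&(W[...,2]<60)
q=W[m].astype(np.float32); print(len(q),q.mean(0),cv2.minAreaRect(q[:,:2].copy()))
s=manip.read_state();print(s["eef_pos"],s["eef_rot"],s["joints"])
p,W=look("side")
m=(np.hypot(W[...,0]-457.8,W[...,1]-69.5)<40)&(W[...,2]>29)&(W[...,2]<42)
q=W[m].astype(np.float32); print("tape",len(q),np.median(q,0),cv2.minEnclosingCircle(q[:,:2].copy()))
E
```

```text
clock: 23.85
eef_pos: [457.7, 69.8, 131.3]
eef_rot: [-3.141, -0.003, -0.0]
wrist_force: [0.0, -0.2, -1.9]
finger_gap: 94.0
finger_force: 0.0
clock: 24.85
eef_pos: [615.7, -287.6, 126.9]
eef_rot: [3.14, 0.003, -1.114]
wrist_force: [0.7, 0.9, -0.1]
finger_gap: 94.1
finger_force: 0.0
clock: 25.05
eef_pos: [615.2, -285.1, 127.4]
eef_rot: [3.14, 0.003, -1.109]
wrist_force: [0.1, 0.3, -1.7]
finger_gap: 94.1
finger_force: 0.0
8511 [ 618.21204 -288.13983   55.85167] ((616.9026489257812, -285.5339660644531), (50.067996978759766, 80.79903411865234), 26.481822967529297)
[ 615.35334099 -284.50631928  128.25090458] [ 3.14012664e+00  2.21744485e-03 -1.10784036e+00] [-4.87129125e-01  6.32531183e-01  1.16428980e+00  9.96210732e-05
  1.34742814e+00  2.19148374e+00]
tape 1009 [453.46558   73.769684  36.43221 ] ((455.4478759765625, 70.00877380371094), 31.10902214050293)
```

View pics/w8.png

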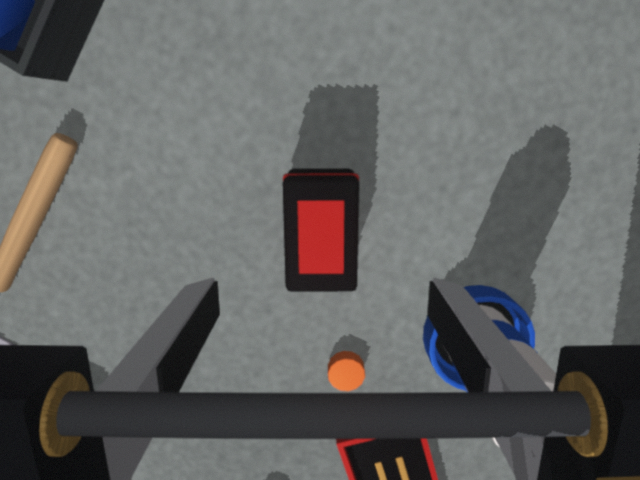

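The battery sits square between the fingers: red patch at (320,237), long axis at right angles to the closing line. The tape's top is at 36 mm, so it's seated.

```bash
python3 -m crank '[[100,2,0,30,0,0,0],[100,2,0,65,0,0,0],[100,2,0,100,0,0,0],[100,2,0,120,0,0,0],[100,2,0,130,0,0,0],[100,2,0,135,0,0,0],[100,2,0,135,0,0,0],[100,2,0,135,0,0,0]]'; python3 -m crank '[[40,0,0,0,0,0,0],[40,0,0,0,0,0,0],[40,0,0,0,0,0,0],[40,0,0,0,0,0,0],[40,0,0,0,0,0,0],[40,0,0,0,0,0,0],[40,0,0,0,0,0,0],[40,0,0,0,0,0,0]]' 35
```

```text
clock: 25.95
eef_pos: [617.5, -287.2, -3.5]
eef_rot: [-3.14, -0.002, -1.108]
wrist_force: [0.1, -0.1, 0.6]
finger_gap: 94.1
finger_force: 0.0
clock: 26.75
eef_pos: [616.9, -287.1, -4.8]
eef_rot: [-3.141, -0.0, -1.108]
wrist_force: [0.1, 0.4, 0.5]
finger_gap: 49.9
finger_force: 35.0
```

```bash
python3 -m crank '[[40,0,0,-15,0,0,0],[40,0,0,-40,0,0,0],[40,-15,4,-60,0,0,-0.03],[40,-45,12,-60,0,0,-0.07],[40,-80,22,-60,0,0,-0.11],[40,-115,32,-60,0,0,-0.15],[40,-150,42,-60,0,0,-0.2],[40,-185,51,-60,0,0,-0.25],[40,-215,60,-60,0,0,-0.283],[40,-241,66.5,-60,0,0,-0.283]]'; python3 -m crank '[[40,0,0,0,0,0,0],[40,0,0,0,0,0,0],[40,0,0,0,0,0,0]]'
python3 - <<'E'
from h import *
for n in ("scene","wrist"):
    p,W=look(n); cv2.imwrite(f"pics/{n}9.png",p[:,:,::-1])
    m=(np.hypot(W[...,0]-450,W[...,1]+100)<75)&(W[...,2]>11)&(W[...,2]<19)
    q=W[m].astype(np.float32); print(len(q),len(q)>3 and cv2.minAreaRect(q[:,:2].copy()))
    m=(np.hypot(W[...,0]-450,W[...,1]+100)<55)&(W[...,2]>110)&(W[...,2]<118)
    q=W[m].astype(np.float32); print(len(q),len(q)>3 and cv2.minAreaRect(q[:,:2].copy()))
E
```

```text
clock: 27.75
eef_pos: [448.7, -100.1, 56.0]
eef_rot: [-3.141, -0.0, -0.824]
wrist_force: [0.1, 1.1, -3.1]
finger_gap: 50.1
finger_force: 35.0
clock: 28.05
eef_pos: [450.5, -101.6, 55.7]
eef_rot: [-3.141, -0.001, -0.826]
wrist_force: [0.0, 0.3, -3.5]
finger_gap: 49.8
finger_force: 35.0
617 ((450.3314208984375, -100.79082489013672), (81.6536636352539, 108.41214752197266), 43.13679504394531)
572 ((454.0100402832031, -97.86412048339844), (63.421878814697266, 79.75235748291016), 42.52995681762695)
2339 ((472.7663879394531, -123.01319885253906), (78.37712860107422, 44.393104553222656), 43.26095962524414)
21936 ((454.7116394042969, -106.23428344726562), (73.93877410888672, 65.9433822631836), 43.046302795410156)
```

View pics/scene9.png

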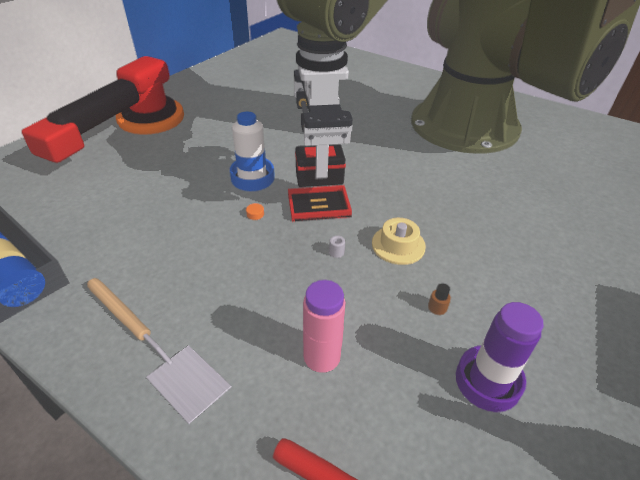

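The battery hangs square above the charger bay at (320,203), with the bottle, tape and can all in their places. Now lowering 54 mm.

```bash
python3 -m crank '[[40,0,0,10,0,0,0],[40,0,0,22,0,0,0],[40,0,0,34,0,0,0],[40,0,0,43,0,0,0],[40,0,0,48,0,0,0],[40,0,0,51,0,0,0],[40,0,0,51,0,0,0],[40,0,0,51,0,0,0]]'; python3 -m crank '[[40,0,0,1,0,0,0],[40,0,0,2,0,0,0],[40,0,0,2,0,0,0],[40,0,0,3,0,0,0],[40,0,0,3,0,0,0]]'
```

```text
clock: 28.95
eef_pos: [450.0, -101.1, 4.4]
eef_rot: [-3.141, -0.0, -0.825]
wrist_force: [-0.3, -0.0, -2.4]
finger_gap: 49.8
finger_force: 35.0
clock: 29.45
eef_pos: [449.8, -101.1, 1.1]
eef_rot: [-3.142, -0.0, -0.825]
wrist_force: [0.4, -0.9, -2.9]
finger_gap: 49.5
finger_force: 35.0
```

```bash
python3 -m crank '[[40,0,0,0.5,0,0,0],[40,0,0,1,0,0,0],[40,0,0,1,0,0,0]]'
```

```text
clock: 29.75
eef_pos: [449.9, -101.1, 1.1]
eef_rot: [-3.142, -0.0, -0.825]
wrist_force: [-6.8, 2.4, 14.7]
finger_gap: 49.9
finger_force: 35.0
```

```bash
python3 -m crank '[[60,0,0,0,0,0,0],[80,0,0,0,0,0,0],[100,0,0,0,0,0,0],[100,0,0,0,0,0,0],[100,0,0,-15,0,0,0],[100,0,0,-50,0,0,0],[100,0,0,-95,0,0,0],[100,0,0,-140,0,0,0],[100,0,0,-180,0,0,0],[100,0,0,-180,0,0,0]]'; python3 -m crank '[[100,0,0,0,0,0,0],[100,0,0,0,0,0,0],[100,0,0,0,0,0,0],[100,0,0,0,0,0,0]]'
python3 - <<'E'
from h import *
T={"can":(616,281,35,(131,145)),"bottle":(457,-255,35,(131,145)),"tape":(458,69.5,40,(31,42)),"battery":(450,-100,60,(56,68)),"touch":(542.6,179.4,30,(38,50)),"canc":(616,281,50,(20,28)),"botc":(457,-255,52,(20,28))}
for n in ("scene","side"):
    p,W=look(n); cv2.imwrite(f"pics/{n}10.png",p[:,:,::-1])
    for o,(x,y,r,z) in T.items():
        q=W[(np.hypot(W[...,0]-x,W[...,1]-y)<r)&(W[...,2]>z[0])&(W[...,2]<z[1])].astype(np.float32)
        if len(q)<9: print(n,o,len(q));continue
        f=cv2.minAreaRect if o=="battery" else cv2.minEnclosingCircle
        A=np.c_[q[:,:2]-q[:,:2].mean(0),np.ones(len(q))]; s=np.linalg.lstsq(A,q[:,2],rcond=None)[0]
        print(n,o,len(q),np.median(q[:,2]).round(1),"tilt",s[:2].round(3),np.hstack([np.ravel(v) for v in f(q[:,:2].copy())]).round(1))
E
```

```text
clock: 30.75
eef_pos: [451.8, -101.7, 185.1]
eef_rot: [-3.137, -0.007, -0.825]
wrist_force: [1.3, -1.5, -0.5]
finger_gap: 94.0
finger_force: 0.0
clock: 31.15
eef_pos: [449.5, -101.0, 179.2]
eef_rot: [3.141, 0.002, -0.825]
wrist_force: [0.8, 0.5, 0.1]
finger_gap: 94.2
finger_force: 0.0
scene can 1170 136.5 tilt [-0.038  0.009] [615.6 280.8  23.4]
scene bottle 182 136.8 tilt [-0.078 -0.051] [ 457.7 -254.1   19. ]
scene tape 646 37.2 tilt [-0.025 -0.011] [456.5  69.4  32.2]
scene battery 833 62.7 tilt [-0.042 -0.035] [ 449.2 -101.4   53.1   79.6   42.7]
scene touch 140 45.0 tilt [-0.187 -0.012] [543.9 178.2   9.8]
scene canc 841 25.0 tilt [-0.016 -0.002] [617.4 280.2  40.2]
scene botc 377 25.2 tilt [-0.013 -0.008] [ 459.1 -255.7   43.5]
side can 1025 136.8 tilt [ 0.034 -0.006] [614.6 283.8  22.9]
side bottle 155 137.1 tilt [ 0.019 -0.082] [ 460.1 -254.1   17.2]
side tape 957 36.6 tilt [ 0.002 -0.007] [456.   70.1  31.5]
side battery 1266 62.0 tilt [ 0.002 -0.021] [446.4 -98.5  50.1  79.7  42.3]
side touch 168 45.6 tilt [ 0.188 -0.086] [541.6 181.   10. ]
side canc 652 25.0 tilt [ 0.013 -0.006] [615.4 282.1  40.8]
side botc 438 24.9 tilt [ 0.002 -0.012] [ 456.4 -254.    43.6]
```

View pics/side10.png

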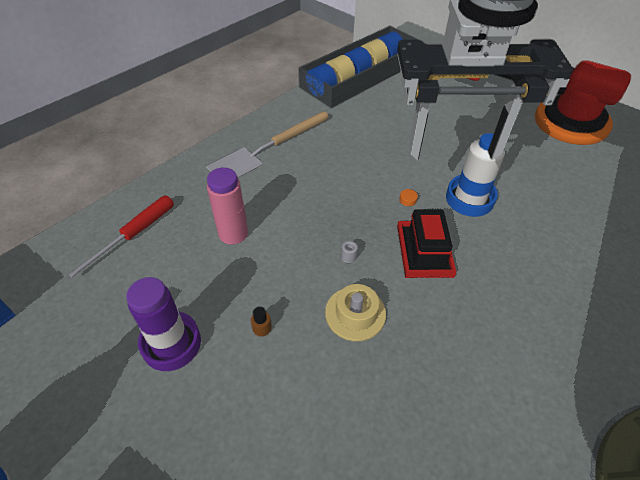

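All four things are centred to within about 4 mm, at the right height and upright. The touch-up bottle hasn't moved and the gripper is clear, so I'm handing in.

```bash
python3 -c "
from cell import manip
print(manip.sign_off())"
```

```text
the job is handed in; nothing more can be done
None
```

The job is handed in at about 31 s: can, bottle, tape and battery each measure within about 4 mm of centre and seated on the floor of their places, and the amber touch-up bottle is standing where it was.

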